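Trace the rim of a bisque dish

ROBOT

A 6-joint arm with a two-finger parallel gripper is mounted at the origin on the work surface. World frame = base frame: x ahead of the robot, y to its left, z up, the work surface at z = 0. Lengths are in m, angles in rad, forces in N, time in s.
With the tool pointing down it reaches from about 0.25 to 0.85 m from the base axis. Payload 12.5 kg.
Tool frame: the origin (TCP) lies midway between the tips of the shut fingers; the grasp point (between the pads) lies 19 mm behind it (manip.grip_point_offset is the distance from the TCP to the grasp point, in m); z points along the fingers, y is the line along which they close (so a half turn about z gives the same grasp; the last joint's range is limited). The gripper opens to 93 mm and grips with 3 to 60 N. Pads are 15 mm wide; open, the fingers measure 128 mm over their backs; the gripper's body (75 mm by 188 mm) begins 65 mm behind the grasp point.
Start: joints at [1.059, 0.351, 1.652, -0, 1.139, -0.085], TCP at [0.228, 0.501, 0.189] pointing down, gripper open.
Joint ranges: [-2.75, 2.75], [-0.79, 2.1], [0.01, 2.65], [-1.57, 4.71], [0.07, 3.14], [-2.87, 2.87]. Speed limits (rad/s): [2.22, 2.22, 2.79, 3.14, 3.14, 3.14].

INTERFACE

Orientations are given as a rotation vector (axis times angle).
In Python, from bench import manip gives the robot as it stands.
- The arm moves only by the tool move_arm, never from a script. Its argument "moves" is a list of rows, each an object with "xyz": the shift along the tool's x, y, z in mm, a list of three; "yaw": the turn about the tool's z in degrees. A call has 1 to 12 rows; each row is the pose to reach, as a shift and turn from the pose commanded when the call began, along the tool's axes at that moment; what a row does not reach only later rows make up. A row lasts 1/12 s, in which the tool goes at most 41.7 mm and 7.16 degrees, less where a joint would pass 70% of its speed; a pose out of reach is approached as far as the arm can. A call with a gripper value outside its range is refused whole. "grip" is the opening, from 0 (shut) to 1 (fully open), set as the call begins (left out, the last holds). The fingers move at their own pace and stop on an object; "squeeze" is the grip in N (left out, the last holds). Time passes only in rows, so rows that repeat a pose let the fingers close. It gives the time, the measured TCP pose, the force, the opening and the grip force at its end, in the units of the state.
- manip.sense(): the state, without advancing time (a new reading comes with each control period).
- manip.grab_frame(name): name is "side" or "top" or "wrist"; returns a dict with "pixels" (384x512x3 uint8, red, green, blue), "fx", "fy", "cx", "cy" (pixels), "xyz" and "rotation" of the camera in the world. Camera axes: x right, y up, looking along -z (the intrinsics and any distortion apply to the point x, -y, -z); pixel columns grow to the right and rows downward; lengths in m; the calibration is good to about 2 mm. A picture is of the moment at which its call begins. There is no depth.
- manip.sign_off(): hands the job in; it is judged then, once.
The state is a dict: "time": time; "qpos": joint angles; "joint_velocities": joint speeds; "joint_efforts": joint torques, N m; "tool_pos": TCP position; "tcp_rot": TCP orientation; "ft_force": force on the tool from outside, world axes, zero at the start; "torque": the same for the moment, N m; "width": finger opening in m; "grasp_force": force on a finger pad.
Only numpy, scipy, OpenCV 4.12 (cv2) and the standard library are available. Lean on these libraries where they do the work, as an engineer would, in place of code of your own. Each camera call takes 0.05 s, during which the arm holds its last target. There are 200 camera calls.

TASK

Check the curved, once-fired dish on the banding wheel for burrs: with the gripper's fingertips together and pointing down, trace the whole of its longer, outward-bulging rim from the end with the pouring lip to the plain end, keeping just above it, within about a centimetre; a light brush does no harm. Do not press hard on the dish or the wheel, do not shift, tip or lift the dish, and leave the other things where they are. Finish with the hand raised well clear of the dish.

Things in the scene. Friction and masses are not known exactly. Their poses are not given: they have to be found in the camera images.
- dish: Loose terracotta dish, 0.8 kg, a crescent (quarter of a ring) on the banding wheel, any way round. Origin: its underside, z up. In its frame both long walls are arcs about x = -125 mm, y = 0, spanning 45 degrees to either side of +x: the longer, outward-bulging outer rim at radius 160 mm (its middle at x = +35 mm), the inner rim at 85 mm. +y end: pouring lip; -y end: plain.
- dish_mid (a point): Point 25 mm above the dish's origin. The dish's outer rim is a round bead 10 mm thick whose level crest lies 50 mm above the wheel's face, 120 mm above the table. The pouring lip is tapered and juts out 38 mm from its end; the plain end is a straight wall. Inside the dish is 42 mm deep.
- wheel: Metal banding wheel, fixed and not turning: round flat head 300 mm across with its upper face 70 mm above the table. Origin on its axis at the table surface; z up.
- cup_mid (a point): Centre of a small loose terracotta cup (54 mm across, 55 mm high) that stands on the wheel in the hollow of the crescent's inner side; this point is 27 mm above its foot. To be left alone.
- rib_mid (a point): Centre of a loose wooden shaping rib, a flat bar 30 x 95 x 12 mm lying on the wheel outside the outer rim. To be left alone.
- bowl_a_mid (a point): Loose terracotta bowl, 124 mm across, 60 mm high, on the table to the left of the wheel; point on its axis 30 mm up. To be left alone.
- bowl_b_mid (a point): A second bowl like it, same size, on the left. To be left alone.
- jar_mid (a point): Loose blue glaze jar, 72 mm across, 100 mm high, on the table to the right of the wheel; point on its axis 30 mm up. To be left alone.
- brush_grip (a point): Handle of a loose wooden brush lying on the table to the right of the wheel. To be left alone.
- rim0 (a point): Point on the crest of the dish's outer rim, 3 degrees of arc (8 mm) from the corner at the pouring-lip end: the start of the trace; the points follow each other along the arc 39 mm apart. z up. It counts as traced when the point between the fingertips passes over it.
- rim1 (a point): Point on the crest of the dish's outer rim, second of the seven points; the points follow each other along the arc 39 mm apart. z up. It counts as traced when the point between the fingertips passes over it.
- rim2 (a point): Point on the crest of the dish's outer rim, third of the seven points; the points follow each other along the arc 39 mm apart. z up. It counts as traced when the point between the fingertips passes over it.
- rim3 (a point): Point on the crest of the dish's outer rim, middle of the rim, fourth of the seven points; the points follow each other along the arc 39 mm apart. z up. It counts as traced when the point between the fingertips passes over it.
- rim4 (a point): Point on the crest of the dish's outer rim, fifth of the seven points; the points follow each other along the arc 39 mm apart. z up. It counts as traced when the point between the fingertips passes over it.
- rim5 (a point): Point on the crest of the dish's outer rim, sixth of the seven points; the points follow each other along the arc 39 mm apart. z up. It counts as traced when the point between the fingertips passes over it.
- rim6 (a point): Point on the crest of the dish's outer rim, 8 mm from the corner at the plain end: the finish of the trace; the points follow each other along the arc 39 mm apart. z up. It counts as traced when the point between the fingertips passes over it.

How it is judged:
By the outcome, as a careful person would: the job done as asked, in the order asked, and still so for the second after the job is handed in, with the robot touching nothing.
It also fails if it takes over 43 s, if anything falls off the work surface, if the arm or the gripper's body presses on something with over 40 N, if the wrist force passes 120 N, or if a joint passes its speed limit or range.

## Working session

There is one attempt and no reset: what is moved stays moved. The work goes in short steps, Python scripts to look and compute and a tool call to move; the robot and the scene stay as the last step left them, time stands still between calls to the robot, and variables do not carry over. Pictures are saved under pics/ and viewed, at most 10 in all, crops included, and the job is handed in when it is done.

Besides the shell and the picture viewer there is one more tool, called after "Call:" as a command line: name --argument value ..., lists and objects as JSON in quotes. move_arm: Moves the arm, as the interface text tells. Its arguments: {"type":"object","properties":{"moves":{"type":"array"},"grip":{"type":"number"},"squeeze":{"type":"number"}},"required":["moves"]}

```bash
mkdir -p pics; python3 - <<'E'
from bench import manip
import cv2,pickle
s=manip.sense();print({k:s[k] for k in('time','tool_pos','tcp_rot','width','ft_force')})
d={}
for n in('top','side'):
    f=manip.grab_frame(n);d[n]=f
    print(n,{k:v for k,v in f.items() if k!='pixels'})
    cv2.imwrite(f'pics/{n}0.png',f['pixels'][:,:,::-1])
pickle.dump(d,open('f0.pkl','wb'))
E
```

```text
{'time': 0.0, 'tool_pos': array([0.22746687, 0.50034479, 0.18802822]), 'tcp_rot': array([-6.65281060e-01, -3.06999511e+00,  1.69492125e-03]), 'width': 0.09298034534836601, 'ft_force': array([-0.20641483,  0.52461887, -0.14352153])}
top {'fx': 430.5996641173101, 'fy': 430.5996641173101, 'cx': 252.45830854622653, 'cy': 192.15398484342663, 'xyz': array([ 0.33464288, -0.0023751 ,  1.38178762]), 'rotation': array([ 0.09899335, -0.11990033, -1.54933273])}
side {'fx': 350.41255985067073, 'fy': 350.41255985067073, 'cx': 257.4750029698561, 'cy': 188.81001371168304, 'xyz': array([ 0.00536379, -0.69543131,  0.79407876]), 'rotation': array([ 0.84320868, -0.27941443, -0.58054564])}
```

View pics/top0.png

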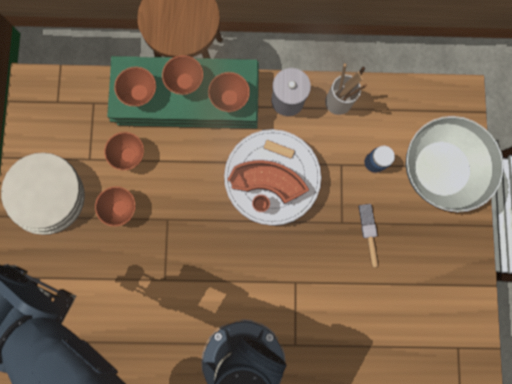

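View pics/side0.png

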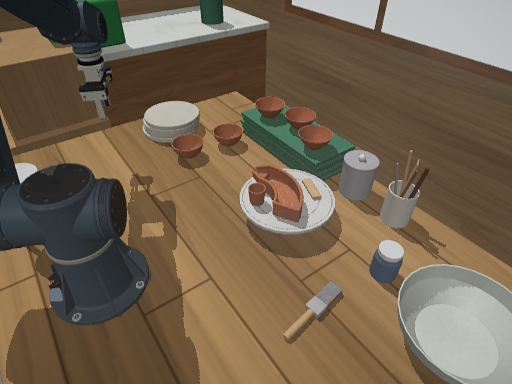

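The dish is at about (268,178) in the top view, with the cup at (261,203) and the rib at (279,149). I'll enlarge both views to see the rim and the lip.

```bash
python3 - <<'E'
import cv2,pickle,numpy as np
d=pickle.load(open('f0.pkl','rb'))
a=d['top']['pixels'][125:230,220:325,::-1];b=d['side']['pixels'][145:250,230:345,::-1]
a=cv2.resize(a,(400,400),interpolation=cv2.INTER_CUBIC);b=cv2.resize(b,(400,365),interpolation=cv2.INTER_CUBIC)
b=cv2.copyMakeBorder(b,0,35,0,0,0)
cv2.imwrite('pics/crop.png',np.hstack([a,b]))
E
```

```text
(no output)
```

View pics/crop.png

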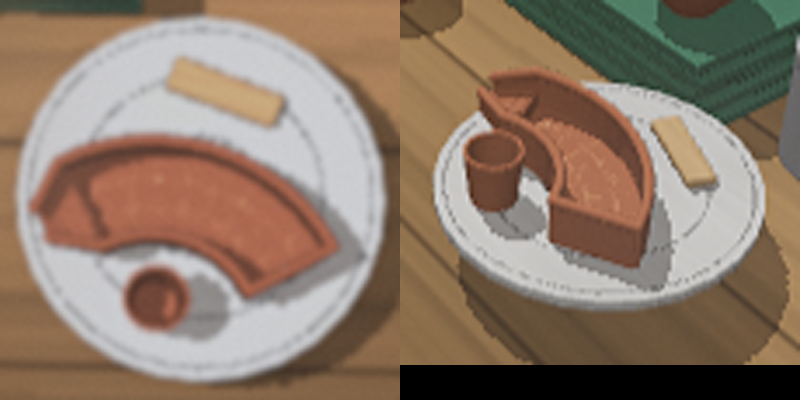

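The pouring lip is the left end (world +y, crop (40,205)) and the plain end is at the lower right (crop (300,265)). The outer rim arcs over the top between them. I'll get a first fit from the top view.

```bash
cat > h.py <<'E'
import cv2,numpy as np
from scipy.spatial.transform import Rotation as R
from scipy.optimize import least_squares
def ray(f,uv,z):
    uv=np.atleast_2d(uv).astype(float)
    c=np.c_[(uv[:,0]-f['cx'])/f['fx'],-(uv[:,1]-f['cy'])/f['fy'],-np.ones(len(uv))]
    w=R.from_rotvec(f['rotation']).apply(c)
    return (f['xyz']+w*((z-f['xyz'][2])/w[:,2])[:,None])[:,:2]
def proj(f,p):
    c=R.from_rotvec(f['rotation']).inv().apply(np.atleast_2d(p)-f['xyz'])
    return np.c_[f['cx']+f['fx']*c[:,0]/-c[:,2],f['cy']-f['fy']*c[:,1]/-c[:,2]]
def mask(f):
    h=cv2.cvtColor(f['pixels'],cv2.COLOR_RGB2HSV)
    return (((h[...,0]<=11)|(h[...,0]>174))&(h[...,1]>110)&(h[...,2]>40)).astype(np.uint8)
def blobs(m,lo=20):
    cs=[c for c in cv2.findContours(m,cv2.RETR_EXTERNAL,cv2.CHAIN_APPROX_NONE)[0] if cv2.contourArea(c)>lo]
    return sorted(cs,key=cv2.contourArea,reverse=True)
E
python3 - <<'E'
from h import *
import pickle
f=pickle.load(open('f0.pkl','rb'))['top']
m=mask(f); m[:125]=0;m[230:]=0;m[:,:220]=0;m[:,325:]=0
for c in blobs(m): print(cv2.contourArea(c),cv2.boundingRect(c))
c=blobs(m)[0][:,0]
P=ray(f,c,.115)
h=cv2.convexHull(P.astype(np.float32))[:,0]
np.set_printoptions(precision=4,suppress=True)
print(h)
# outer arc: hull points clear of the ends
q=P[(cv2.pointPolygonTest is not None)&np.array([abs(cv2.pointPolygonTest(h.reshape(-1,1,2),tuple(map(float,p)),True))<.003 for p in P])]
q=q[q[:,0]>np.percentile(P[:,0],30)]
def fun(x): return np.hypot(*(q-x).T)-.165
r=least_squares(fun,q.mean(0)-[.15,0],loss='soft_l1',f_scale=.002)
print(r.x,np.c_[np.degrees(np.arctan2(*(q-r.x).T[::-1])),fun(r.x)*1000][::3])
E
```

```text
1861.0 (229, 161, 79, 42)
165.5 (253, 196, 16, 15)
[[ 0.6074 -0.0177]
 [ 0.604  -0.0027]
 [ 0.6007  0.0092]
 [ 0.5975  0.0181]
 [ 0.5943  0.024 ]
 [ 0.588   0.0359]
 [ 0.5849  0.0388]
 [ 0.5572  0.0531]
 [ 0.5542  0.053 ]
 [ 0.5512  0.0529]
 [ 0.5273  0.0404]
 [ 0.5244  0.0344]
 [ 0.4853 -0.1118]
 [ 0.4854 -0.1147]
 [ 0.4916 -0.1266]
 [ 0.5009 -0.1444]
 [ 0.504  -0.1503]
 [ 0.5165 -0.1711]
 [ 0.5227 -0.1801]
 [ 0.5287 -0.1801]
 [ 0.5347 -0.1771]
 [ 0.5436 -0.1711]
 [ 0.5585 -0.1591]
 [ 0.5615 -0.1561]
 [ 0.5644 -0.1531]
 [ 0.5674 -0.1501]
 [ 0.5793 -0.135 ]
 [ 0.5852 -0.126 ]
 [ 0.594  -0.1079]
 [ 0.5998 -0.0929]
 [ 0.6027 -0.0838]
 [ 0.6055 -0.0718]
 [ 0.6081 -0.0507]
 [ 0.6079 -0.0417]
 [ 0.6078 -0.0357]]
[ 0.4408 -0.0441] [[  8.9962   3.7076]
 [ 12.2009   2.1602]
 [ 15.4522   1.145 ]
 [ 18.4166   3.5871]
 [ 21.6445   3.5989]
 [ 25.2795   1.3517]
 [ 28.509    2.4976]
 [ 31.8568  -2.6076]
 [ 34.4959  -8.7751]
 [ 38.2456 -12.7932]
 [ 41.2956 -18.0578]
 [ 41.6935 -33.0846]
 [ 43.3631 -41.8595]
 [ 42.0531 -52.2937]
 [-58.0327  -4.6867]
 [-54.7908  -2.2028]
 [-51.0161  -1.5805]
 [-46.5791  -2.4804]
 [-42.8708  -0.3295]
 [-39.1436  -1.7933]
 [-34.7451  -0.0724]
 [-30.9964  -0.01  ]
 [-27.7596  -1.9393]
 [-24.0071  -0.5629]
 [-20.7084  -1.3452]
 [-17.0635   1.3313]
 [-13.8009   1.6949]
 [-10.7688  -0.4058]
 [ -7.5139   0.9949]
 [ -4.4166  -0.1281]
 [ -1.2481   2.2969]
 [  1.8395   2.1558]
 [  4.9227   2.5001]
 [  7.9838   3.3263]]
```

```bash
python3 - <<'E'
from h import *
from bench import manip
s=manip.sense();T=R.from_rotvec(s['tcp_rot']);print(T.as_matrix().round(3))
f=manip.grab_frame('wrist')
print('cam in tool',T.inv().apply(f['xyz']-s['tool_pos']),'look',T.inv().apply(-R.from_rotvec(f['rotation']).as_matrix()[:,2]),f['fx'])
print('shift',T.inv().apply(np.array([.50,-.05,.40])-s['tool_pos'])*1000)
E
```

```text
[[-0.91   0.414 -0.   ]
 [ 0.414  0.91  -0.001]
 [ 0.    -0.001 -1.   ]]
cam in tool [ 6.82013382e-02 -2.54674035e-05 -1.96651318e-01] look [-2.50138495e-01 -1.66283292e-04  9.68210052e-01] 318.01772858601373
shift [-475.87341697 -388.43041779 -211.56782229]
```

Call:
move_arm --moves '[{"xyz":[0,0,-37],"yaw":0},{"xyz":[0,0,-74],"yaw":0},{"xyz":[0,0,-110],"yaw":0},{"xyz":[-32,-17,-110],"yaw":-3},{"xyz":[-64,-34,-110],"yaw":-6},{"xyz":[-96,-51,-110],"yaw":-9},{"xyz":[-128,-68,-110],"yaw":-12},{"xyz":[-160,-85,-110],"yaw":-15},{"xyz":[-192,-102,-110],"yaw":-18},{"xyz":[-224,-119,-110],"yaw":-21},{"xyz":[-256,-136,-110],"yaw":-24},{"xyz":[-288,-153,-110],"yaw":-24.5}]' --grip 0

```text
time: 1.15
tool_pos: [0.4272, 0.2405, 0.2985]
tcp_rot: [0.006, -3.142, 0.0]
ft_force: [0.5, 0.2, 0.1]
width: 0.0176
grasp_force: 0.0
```

Call:
move_arm --moves '[{"xyz":[-20,-27,0],"yaw":0},{"xyz":[-40,-54,0],"yaw":0},{"xyz":[-60,-82,0],"yaw":0},{"xyz":[-80,-109,0],"yaw":0},{"xyz":[-100,-136,0],"yaw":0},{"xyz":[-120,-163,0],"yaw":0},{"xyz":[-140,-190,0],"yaw":0},{"xyz":[-160,-218,0],"yaw":0},{"xyz":[-180,-245,0],"yaw":0},{"xyz":[-200,-272,0],"yaw":0},{"xyz":[-220,-300,0],"yaw":0},{"xyz":[-220,-300,0],"yaw":0}]'

```text
time: 2.15
tool_pos: [0.6485, -0.0622, 0.2969]
tcp_rot: [-0.004, -3.14, 0.001]
ft_force: [-0.6, 1.2, 0.1]
width: 0.0004
grasp_force: 0.0
```

```bash
python3 - <<'E'
from h import *
from bench import manip
import pickle
s=manip.sense();print(s['time'],s['tool_pos'],s['tcp_rot'],s['width'],s['joint_velocities'].round(3))
f=manip.grab_frame('wrist');pickle.dump(f,open('w1.pkl','wb'));print(f['xyz'],f['rotation'])
cv2.imwrite('pics/w1.png',f['pixels'][:,:,::-1])
E
```

```text
2.15 [ 0.64845475 -0.06221123  0.2968837 ] [-4.22639466e-03 -3.14026729e+00  1.31331077e-03] 0.00044186983040892647 [ 0.06  -0.055  0.089  0.021 -0.01   0.064]
[ 0.58043171 -0.06219907  0.49366771] [-0.19851703 -0.19628883  1.55855155]
```

View pics/w1.png

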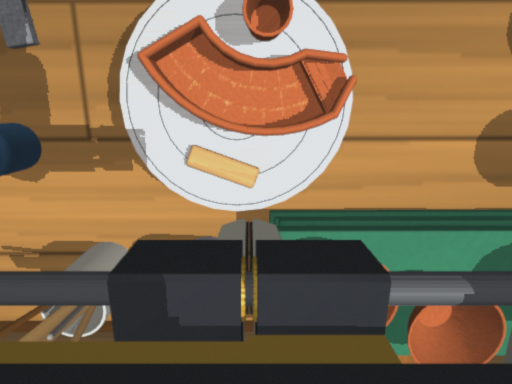

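The wrist view is clear. The rim runs from the lip corner at about (335,117), through (240,130), to the plain corner at about (145,57), and the cup and rib are clear of it. I'll take a settled frame and fit the arc.

```bash
cat > fit.py <<'E'
from h import *
from bench import manip
import pickle
np.set_printoptions(precision=4,suppress=True)
def run(f,name,lo):
    m=mask(f);m=cv2.morphologyEx(m,cv2.MORPH_CLOSE,np.ones((3,3),np.uint8))
    D=np.array([.560,-.065])
    c=min(blobs(m,lo),key=lambda c:-cv2.contourArea(c)*(np.hypot(*(ray(f,c[:,0].mean(0),.115)[0]-D))<.06))
    P=ray(f,c[:,0],.115)
    x=np.array([.44,-.045])
    for _ in range(4):
        d=P-x;rr=np.hypot(*d.T);a=np.degrees(np.arctan2(d[:,1],d[:,0]))
        q=P[(abs(rr-.165)<.008)&(a>-54)&(a<24)]
        x=least_squares(lambda x:np.hypot(*(q-x).T)-.165,x,loss='soft_l1',f_scale=.002).x
    r=np.hypot(*(q-x).T)-.165
    x3=least_squares(lambda v:np.hypot(*(q-v[:2]).T)-v[2],[*x,.165]).x
    # plain end: outer face of the end wall, ray from the centre at dish angle -45
    d=P-x;rr=np.hypot(*d.T);a=np.degrees(np.arctan2(d[:,1],d[:,0]))
    e=d[(rr>.1)&(rr<.15)&(a<-50)]
    vx,vy,x0,y0=cv2.fitLine(e.astype(np.float32),cv2.DIST_HUBER,0,.01,.01).ravel()
    print(name,'centre',x,'rms mm',r.std()*1e3,'free',x3,'end face mean ang',np.degrees(np.arctan2(y0,x0)),'dir',np.degrees(np.arctan2(vy,vx)),'perp mm',1e3*(x0*vy-y0*vx),len(e),'min ang',a[rr>.155].min())
    o=(a>15)&(a<60)&(rr>.12)
    b=np.round(a/3)*3
    print([(t,round(rr[o&(b==t)].max()*1e3)) for t in np.unique(b[o])])
    return x
if __name__=='__main__':
    f=manip.grab_frame('wrist');pickle.dump(f,open('w1.pkl','wb'));s=manip.sense();print(s['time'],s['tool_pos'])
    run(f,'wrist',300)
    run(pickle.load(open('f0.pkl','rb'))['top'],'top',300)
E
python3 fit.py
```

```text
2.25 [ 0.6467 -0.0584  0.2975]
wrist centre [ 0.4457 -0.0409] rms mm 0.32709012641269597 free [ 0.4467 -0.0412  0.164 ] end face mean ang -62.60316 dir -61.498486 perp mm 2.404049 39 min ang -62.47571038004135
[(np.float64(15.0), 166), (np.float64(18.0), 165), (np.float64(21.0), 165), (np.float64(24.0), 165), (np.float64(27.0), 166), (np.float64(30.0), 165), (np.float64(33.0), 160), (np.float64(36.0), 155), (np.float64(39.0), 151), (np.float64(42.0), 148), (np.float64(45.0), 144)]
top centre [ 0.4425 -0.0403] rms mm 0.914499841989779 free [ 0.4429 -0.0404  0.1645] end face mean ang -60.201168 dir -58.846516 perp mm 2.9571466 14 min ang -60.15848861608838
[(np.float64(15.0), 165), (np.float64(18.0), 166), (np.float64(21.0), 166), (np.float64(24.0), 165), (np.float64(27.0), 164), (np.float64(30.0), 163), (np.float64(33.0), 156), (np.float64(36.0), 152), (np.float64(39.0), 148), (np.float64(42.0), 143)]
```

Both views agree on centre ≈ (0.4445, −0.0407), axis ≈ −16°, and the lip end at +29°. Next I'll hover above the start and check.

```bash
cat > plan.py <<'E'
from h import *
from bench import manip
import sys
C=np.array([.4445,-.0407]);PH=-16.
def pt(a,z): t=np.radians(PH+a);return np.array([*(C+.16*np.array([np.cos(t),np.sin(t)])),z])
s=manip.sense();T=R.from_rotvec(s['tcp_rot']);p=s['tool_pos']
print(s['time'],p,s['tcp_rot'],s['ft_force'].round(1))
for a in sys.argv[2:]: print(a,(T.inv().apply(pt(float(a),float(sys.argv[1]))-p)*1000).round(1))
E
python3 plan.py .150 45 
```

```text
2.25 [ 0.64672155 -0.05837011  0.29753069] [-1.13504090e-03 -3.14010043e+00 -6.19109481e-04] [ 0.7  0.7 -0.4]
45 [ 62.1  95.1 147.7]
```

Call:
move_arm --moves '[{"xyz":[15,24,20],"yaw":0},{"xyz":[31,48,40],"yaw":0},{"xyz":[46,72,60],"yaw":0},{"xyz":[62,95,80],"yaw":0},{"xyz":[62,95,100],"yaw":0},{"xyz":[62,95,118],"yaw":0},{"xyz":[62,95,132],"yaw":0},{"xyz":[62,95,142],"yaw":0},{"xyz":[62,95,147],"yaw":0},{"xyz":[62,95,147],"yaw":0},{"xyz":[62,95,147],"yaw":0},{"xyz":[62,95,147],"yaw":0}]'

```text
time: 3.25
tool_pos: [0.585, 0.0374, 0.1525]
tcp_rot: [-0.001, 3.14, -0.0]
ft_force: [0.5, -0.1, 0.2]
width: 0.0002
grasp_force: 0.0
```

```bash
python3 - <<'E'
from h import *
from bench import manip
import pickle
f=manip.grab_frame('side');w=manip.grab_frame('wrist');pickle.dump((f,w),open('s2.pkl','wb'))
s=manip.sense();print(s['tool_pos'],w['xyz'],w['rotation'])
from plan import pt
print('side tcp px',proj(f,s['tool_pos']),'rim',proj(f,[pt(a,.12) for a in (42,0,-42)]))
print('wrist rim px',proj(w,[pt(a,.12) for a in(45,42,28,14,0,-14,-28,-42)]),'tcp',proj(w,s['tool_pos']))
a=f['pixels'][120:240,235:345,::-1];a=cv2.resize(a,None,fx=3.2,fy=3.2,interpolation=cv2.INTER_CUBIC)
b=w['pixels'][:,:,::-1].copy()
for u in proj(w,[pt(t,.12) for t in(45,42,28,14,0,-14,-28,-42)]): cv2.circle(b,tuple(int(round(v)) for v in u),2,(0,255,0),-1)
b=cv2.copyMakeBorder(b[:, 70:512],0,0,0,0,0)
a=cv2.resize(a,(352,384));cv2.imwrite('pics/s2.png',np.hstack([a,b]))
E
```

```text
[0.58504782 0.03728671 0.15233642] [0.51652038 0.03692799 0.34899561] [-0.19967162 -0.19947833  1.56165008]
3.35 [0.58504782 0.03728671 0.15233642] [-1.16874111e-03  3.14029509e+00  3.47800897e-06] [ 0.2 -1.  -0.1]
side tcp px [[269.02790565 155.96857889]] rim [[270.99449657 164.94573512]
 [296.15227746 181.69443878]
 [298.72616202 207.05081297]]
wrist rim px [[248.65383307 200.08152204]
 [238.79543851 205.00341004]
 [190.64540513 220.88064411]
 [140.16216878 225.05618497]
 [ 88.90492443 217.52513424]
 [ 38.45105127 198.30045612]
 [ -9.48467112 167.45449928]
 [-52.93861067 125.22934531]] tcp [[249.27982744 215.07164051]]
```

View pics/s2.png

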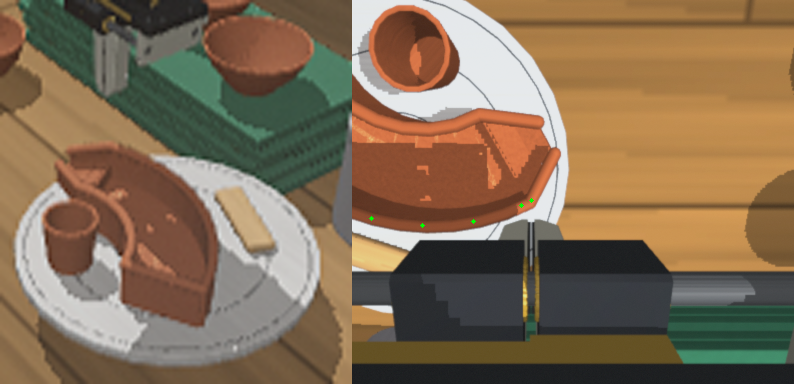

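The rim overlay fits the wrist view well. In the side view the fingertip looks about 6 px higher than its projection, so I'll zoom in before descending.

```bash
python3 - <<'E'
from h import *
import pickle
f,w=pickle.load(open('s2.pkl','rb'))
from plan import pt
p=np.array([.585,.0373,.1523])
a=f['pixels'][120:190,240:310,::-1];a=cv2.resize(a,(560,560),interpolation=cv2.INTER_NEAREST)
for q,c in((p,(0,255,0)),(p+[0,0,.05],(255,255,0)),(pt(45,.12),(0,255,255)),(pt(42,.12),(255,0,255)),(pt(28,.12),(255,0,255)),(pt(14,.12),(255,0,255))):
    u=proj(f,q)[0];cv2.circle(a,(int((u[0]-240+.5)*8),int((u[1]-120+.5)*8)),4,c,-1)
cv2.imwrite('pics/s2z.png',a)
E
```

```text
3.35 [0.58504782 0.03728671 0.15233642] [-1.16874111e-03  3.14029509e+00  3.47800897e-06] [ 0.2 -1.  -0.1]
```

View pics/s2z.png

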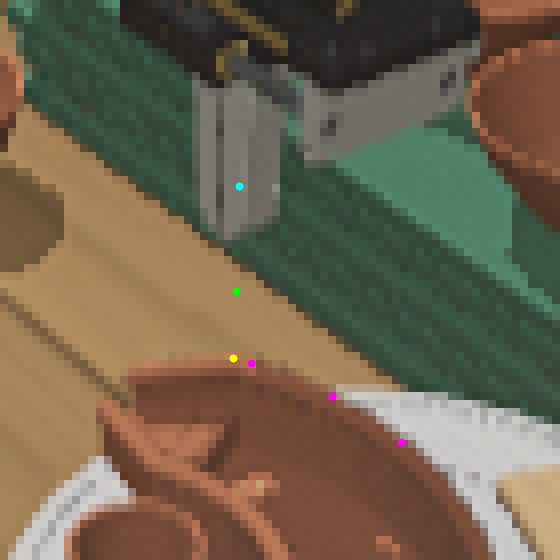

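The visible tip sits at zoom (238,232) and the reported TCP projects to (236,291). That is about 28 mm too high, so I'll check it against the start image and the wrist view.

```bash
python3 - <<'E'
from h import *
import pickle
f0=pickle.load(open('f0.pkl','rb'))['side'];f,w=pickle.load(open('s2.pkl','rb'))
def pic(f,u0,v0,n,pts):
    a=cv2.resize(f['pixels'][v0:v0+n,u0:u0+n,::-1],(390,390),interpolation=cv2.INTER_NEAREST);k=390/n
    for q,c in pts:
        u=proj(f,q)[0];cv2.circle(a,(int((u[0]-u0+.5)*k),int((u[1]-v0+.5)*k)),3,c,-1)
    return a
G,Y,M=(0,255,0),(0,255,255),(255,0,255)
p0=np.array([.2275,.5003,.188]);T0=R.from_rotvec([-.6653,-3.07,.0017])
p=np.array([.585,.0373,.1523]);T=R.from_rotvec([-.0012,3.1403,0])
def pts(p,T,h): return [(p+T.apply([sx*.0075,sy*h,-d]),c) for d,c in((0,G),(.019,Y),(.028,M)) for sx in(-1,1) for sy in(-1,1)]
print(proj(f0,p0))
cv2.imwrite('pics/chk.png',np.hstack([pic(f0,60,60,70,pts(p0,T0,.0465)),pic(w,190,160,120,pts(p,T,.008))]))
E
```

```text
[[108.41560452 119.60871228]]
```

View pics/chk.png

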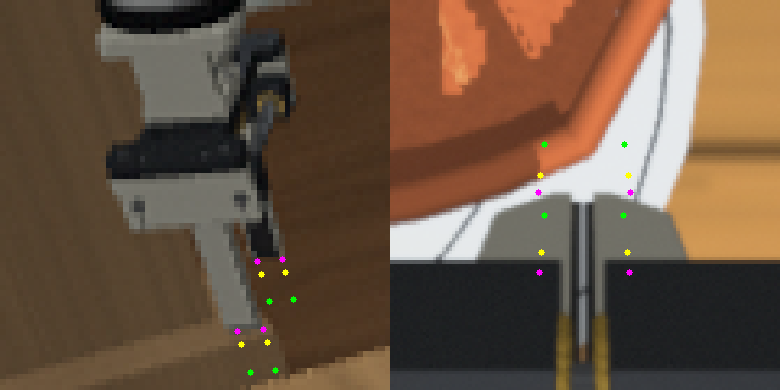

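In both views, with the gripper open and shut, the visible fingertips match the magenta marks 28 mm behind the reported TCP rather than the green TCP marks. A gentle touch on bare table should show which is physically true, since contact belongs at z=0.

Call:
move_arm --moves '[{"xyz":[0,0,-30],"yaw":0},{"xyz":[25,23,-40],"yaw":0},{"xyz":[51,46,-40],"yaw":0},{"xyz":[77,69,-40],"yaw":0},{"xyz":[103,92,-40],"yaw":0},{"xyz":[128,115,-40],"yaw":0},{"xyz":[154,138,-20],"yaw":0},{"xyz":[180,160,10],"yaw":0},{"xyz":[205,183,40],"yaw":0},{"xyz":[205,183,75],"yaw":0},{"xyz":[205,183,110],"yaw":0},{"xyz":[205,183,130],"yaw":0}]'

```text
time: 4.35
tool_pos: [0.378, 0.2202, 0.0192]
tcp_rot: [0.003, -3.14, 0.001]
ft_force: [0.7, -0.5, 0.2]
width: 0.0004
grasp_force: 0.0
```

Call:
move_arm --moves '[{"xyz":[0,0,5],"yaw":0},{"xyz":[0,0,10],"yaw":0},{"xyz":[0,0,14],"yaw":0},{"xyz":[0,0,16],"yaw":0},{"xyz":[0,0,16],"yaw":0}]'

```text
time: 4.77
tool_pos: [0.3801, 0.2203, 0.0062]
tcp_rot: [-0.001, 3.14, 0.001]
ft_force: [1.1, 0.1, -0.6]
width: 0.0005
grasp_force: 0.0
```

Call:
move_arm --moves '[{"xyz":[0,0,2],"yaw":0},{"xyz":[0,0,4],"yaw":0},{"xyz":[0,0,6],"yaw":0},{"xyz":[0,0,6],"yaw":0}]'

```text
time: 5.1
tool_pos: [0.3794, 0.2201, -0.0006]
tcp_rot: [0.001, -3.142, 0.0]
ft_force: [0.2, -0.0, -0.5]
width: 0.0004
grasp_force: 0.0
```

Call:
move_arm --moves '[{"xyz":[0,0,1],"yaw":0},{"xyz":[0,0,2],"yaw":0},{"xyz":[0,0,3],"yaw":0},{"xyz":[0,0,3],"yaw":0}]'

```text
time: 5.43
tool_pos: [0.3794, 0.2201, -0.0036]
tcp_rot: [0.001, -3.141, 0.0]
ft_force: [-0.8, -0.2, -0.1]
width: 0.0005
grasp_force: 0.0
```

There is no contact at −3.6 mm, so the reported TCP lies beyond the real tips. I'll continue down to find the offset.

Call:
move_arm --moves '[{"xyz":[0,0,4],"yaw":0},{"xyz":[0,0,8],"yaw":0},{"xyz":[0,0,12],"yaw":0},{"xyz":[0,0,15],"yaw":0},{"xyz":[0,0,17],"yaw":0},{"xyz":[0,0,18],"yaw":0},{"xyz":[0,0,18],"yaw":0}]'

```text
time: 6.02
tool_pos: [0.3794, 0.2201, -0.0217]
tcp_rot: [0.001, -3.141, 0.0]
ft_force: [-0.3, -0.3, -0.0]
width: 0.0003
grasp_force: 0.0
```

Call:
move_arm --moves '[{"xyz":[0,0,1],"yaw":0},{"xyz":[0,0,2],"yaw":0},{"xyz":[0,0,2],"yaw":0}]'

```text
time: 6.27
tool_pos: [0.3795, 0.2201, -0.0235]
tcp_rot: [-0.001, 3.142, 0.0]
ft_force: [-0.2, -0.0, 0.3]
width: 0.0008
grasp_force: 0.0
```

Call:
move_arm --moves '[{"xyz":[0,0,1],"yaw":0},{"xyz":[0,0,2],"yaw":0},{"xyz":[0,0,2],"yaw":0}]'

```text
time: 6.52
tool_pos: [0.3794, 0.2201, -0.0256]
tcp_rot: [0.001, -3.141, 0.0]
ft_force: [-0.1, 0.2, -0.2]
width: 0.0007
grasp_force: 0.0
```

Call:
move_arm --moves '[{"xyz":[0,0,0.7],"yaw":0},{"xyz":[0,0,1.4],"yaw":0},{"xyz":[0,0,1.4],"yaw":0}]'

```text
time: 6.77
tool_pos: [0.3794, 0.2201, -0.027]
tcp_rot: [0.001, -3.141, 0.0]
ft_force: [0.1, 0.1, 0.2]
width: 0.001
grasp_force: 0.0
```

Call:
move_arm --moves '[{"xyz":[0,0,0.7],"yaw":0},{"xyz":[0,0,1.4],"yaw":0},{"xyz":[0,0,1.4],"yaw":0}]'

```text
time: 7.02
tool_pos: [0.3795, 0.2201, -0.0284]
tcp_rot: [0.001, -3.141, 0.0]
ft_force: [-0.1, 0.6, -0.4]
width: 0.0002
grasp_force: 0.0
```

Call:
move_arm --moves '[{"xyz":[0,0,0.7],"yaw":0},{"xyz":[0,0,1.4],"yaw":0},{"xyz":[0,0,1.4],"yaw":0}]'

```text
time: 7.27
tool_pos: [0.3795, 0.2201, -0.0298]
tcp_rot: [0.001, -3.142, 0.0]
ft_force: [0.6, 0.1, 0.7]
width: 0.0002
grasp_force: 0.0
```

Call:
move_arm --moves '[{"xyz":[0,0,0.7],"yaw":0},{"xyz":[0,0,1.4],"yaw":0},{"xyz":[0,0,1.4],"yaw":0}]'

```text
time: 7.52
tool_pos: [0.3796, 0.2201, -0.0299]
tcp_rot: [-0.001, 3.141, -0.0]
ft_force: [-7.1, -3.2, 28.0]
width: 0.0007
grasp_force: 13.5
```

Contact came at reported z = −29.9 mm, so the real tips are 30 mm behind the reported TCP and the trace height is reported z ≈ 0.0945. I'll lift and return above the start.

Call:
move_arm --moves '[{"xyz":[0,0,-25],"yaw":0},{"xyz":[0,0,-65],"yaw":0},{"xyz":[0,0,-105],"yaw":0},{"xyz":[0,0,-145],"yaw":0},{"xyz":[-28,-25,-170],"yaw":0},{"xyz":[-56,-50,-180],"yaw":0},{"xyz":[-84,-75,-180],"yaw":0},{"xyz":[-112,-100,-180],"yaw":0},{"xyz":[-140,-125,-180],"yaw":0},{"xyz":[-168,-150,-170],"yaw":0},{"xyz":[-195,-174,-155],"yaw":0},{"xyz":[-205,-183,-145],"yaw":0}]'

```text
time: 8.52
tool_pos: [0.587, 0.0342, 0.1128]
tcp_rot: [0.002, 3.141, -0.001]
ft_force: [1.1, 0.2, -0.3]
width: 0.0003
grasp_force: 0.0
```

Call:
move_arm --moves '[{"xyz":[0,0,3],"yaw":0},{"xyz":[0,0,6],"yaw":0},{"xyz":[0,0,6],"yaw":0},{"xyz":[0,0,6],"yaw":0}]'

```text
time: 8.85
tool_pos: [0.584, 0.0383, 0.1085]
tcp_rot: [-0.003, 3.141, 0.0]
ft_force: [-0.6, 0.1, -0.2]
width: 0.0001
grasp_force: 0.0
```

```bash
python3 plan.py .0945 46 45; python3 - <<'E'
from h import *
from bench import manip
from plan import pt
f=manip.grab_frame('side');s=manip.sense()
a=f['pixels'][120:190,240:310,::-1];a=cv2.resize(a,(560,560),interpolation=cv2.INTER_NEAREST)
for q,c in((s['tool_pos']+[0,0,.03],(0,255,0)),(pt(45,.12),(0,255,255)),(pt(42,.12),(255,0,255)),(pt(28,.12),(255,0,255))):
    u=proj(f,q)[0];cv2.circle(a,(int((u[0]-240+.5)*8),int((u[1]-120+.5)*8)),4,c,-1)
cv2.imwrite('pics/s3.png',a)
E
```

```text
8.85 [0.58404113 0.03826387 0.10847709] [-3.04501139e-03  3.14143119e+00  1.05913456e-04] [-0.6  0.1 -0.2]
46 [ 1.  1. 14.]
45 [-0.4 -1.4 14. ]
8.85 [0.58404113 0.03826387 0.10847709] [-3.04501139e-03  3.14143119e+00  1.05913456e-04] [-0.6  0.1 -0.2]
```

View pics/s3.png

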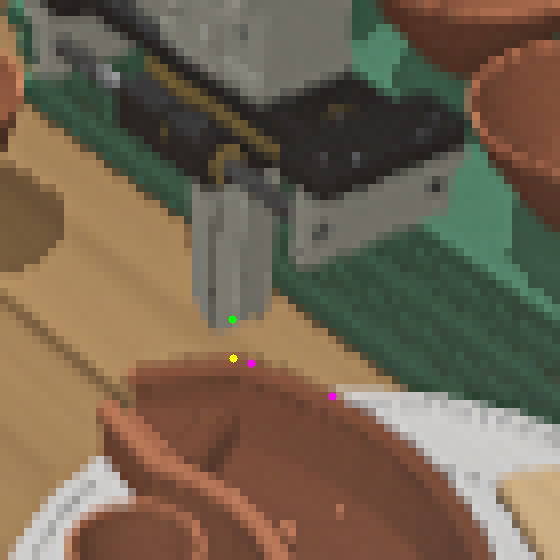

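With the offset applied, the green mark at (232,320) lies on the real tip, about 19 mm above the rim. Next is the descent to trace height.

Call:
move_arm --moves '[{"xyz":[0,0,5],"yaw":0},{"xyz":[0,-1,9],"yaw":0},{"xyz":[0,-1,12],"yaw":0},{"xyz":[0,-1,13],"yaw":0},{"xyz":[0,-1,13],"yaw":0},{"xyz":[0,-1,13],"yaw":0}]'

```text
time: 9.4
tool_pos: [0.5846, 0.0363, 0.0949]
tcp_rot: [0.001, -3.141, -0.0]
ft_force: [0.2, 0.3, 0.7]
width: 0.0007
grasp_force: 0.0
```

```bash
python3 plan.py .0945 42 38 34 30 26 22 18 14 10 6 2 -2 -6
```

```text
9.4 [0.58462588 0.03630884 0.09489182] [ 1.26229265e-03 -3.14146462e+00 -4.54601377e-05] [0.2 0.3 0.7]
42 [-3.7 -6.9  0.4]
38 [ -8.2 -17.1   0.4]
34 [-12.  -27.6   0.4]
30 [-15.1 -38.3   0.4]
26 [-17.4 -49.2   0.4]
22 [-18.9 -60.3   0.4]
18 [-19.7 -71.4   0.4]
14 [-19.7 -82.6   0.4]
10 [-18.9 -93.7   0.4]
6 [ -17.4 -104.8    0.4]
2 [ -15.  -115.7    0.4]
-2 [ -11.9 -126.5    0.4]
-6 [  -8.1 -137.     0.4]
```

Call:
move_arm --moves '[{"xyz":[-3.7,-7,0],"yaw":0},{"xyz":[-8.2,-17,0],"yaw":0},{"xyz":[-12,-27.5,0],"yaw":0},{"xyz":[-15,-38,0],"yaw":0},{"xyz":[-17.4,-49,0],"yaw":0},{"xyz":[-19,-60,0],"yaw":0},{"xyz":[-19.7,-71.4,0],"yaw":0},{"xyz":[-19.7,-82.6,0],"yaw":0},{"xyz":[-19,-93.7,0],"yaw":0},{"xyz":[-17.4,-104.8,0],"yaw":0},{"xyz":[-15,-115.7,0],"yaw":0},{"xyz":[-15,-115.7,0],"yaw":0}]'

```text
time: 10.4
tool_pos: [0.5992, -0.0814, 0.0949]
tcp_rot: [-0.001, -3.141, 0.0]
ft_force: [-0.3, -0.7, 0.7]
width: 0.0003
grasp_force: 0.0
```

```bash
python3 plan.py .0945 2 -2 -6 -10 -14 -18 -22 -26 -30 -34 -38 -42 -45
```

```text
10.4 [ 0.59923573 -0.0813874   0.09492772] [-8.69721880e-04 -3.14139233e+00  4.72899107e-04] [-0.3 -0.7  0.7]
2 [-0.5  2.   0.4]
-2 [ 2.6 -8.8  0.4]
-6 [  6.4 -19.3   0.4]
-10 [ 10.9 -29.5   0.4]
-14 [ 16.1 -39.3   0.4]
-18 [ 22.1 -48.8   0.4]
-22 [ 28.6 -57.8   0.5]
-26 [ 35.8 -66.4   0.5]
-30 [ 43.5 -74.4   0.5]
-34 [ 51.8 -81.9   0.5]
-38 [ 60.6 -88.8   0.5]
-42 [ 69.9 -95.    0.5]
-45 [ 77.1 -99.3   0.5]
```

Call:
move_arm --moves '[{"xyz":[3,-11,0],"yaw":0},{"xyz":[7,-21.3,0],"yaw":0},{"xyz":[11.4,-31.5,0],"yaw":0},{"xyz":[16.6,-41.3,0],"yaw":0},{"xyz":[22.6,-50.8,0],"yaw":0},{"xyz":[29,-59.8,0],"yaw":0},{"xyz":[36.3,-68.4,0],"yaw":0},{"xyz":[44,-76.4,0],"yaw":0},{"xyz":[52.3,-84,0],"yaw":0},{"xyz":[61,-90.8,0],"yaw":0},{"xyz":[70.4,-97,0],"yaw":0},{"xyz":[77.6,-101.3,0],"yaw":0}]'

```text
time: 11.4
tool_pos: [0.521, -0.1814, 0.0949]
tcp_rot: [0.001, -3.141, -0.0]
ft_force: [-0.2, -0.1, -0.5]
width: 0.0005
grasp_force: 0.0
```

Call:
move_arm --moves '[{"xyz":[0,0,0],"yaw":0},{"xyz":[0,0,0],"yaw":0},{"xyz":[0,0,0],"yaw":0}]'

```text
time: 11.65
tool_pos: [0.5225, -0.1806, 0.095]
tcp_rot: [-0.001, 3.141, -0.0]
ft_force: [0.2, -0.3, -0.0]
width: 0.0004
grasp_force: 0.0
```

```bash
python3 plan.py .0945 -42 -45; python3 - <<'E'
from h import *
from bench import manip
from plan import pt
f=manip.grab_frame('side');s=manip.sense()
a=f['pixels'][140:230,240:330,::-1];a=cv2.resize(a,(540,540),interpolation=cv2.INTER_NEAREST)
for q,c in((s['tool_pos']+[0,0,.03],(0,255,0)),(pt(-28,.12),(255,0,255)),(pt(0,.12),(255,0,255))):
    u=proj(f,q)[0];cv2.circle(a,(int((u[0]-240+.5)*6),int((u[1]-140+.5)*6)),3,c,-1)
cv2.imwrite('pics/s4.png',a)
E
```

```text
11.65 [ 0.52251645 -0.18063839  0.09504369] [-1.34300295e-03  3.14120764e+00 -8.79210945e-05] [ 0.2 -0.3 -0. ]
-42 [-6.8  4.2  0.5]
-45 [ 0.4 -0.   0.5]
11.65 [ 0.52251645 -0.18063839  0.09504369] [-1.34300295e-03  3.14120764e+00 -8.79210945e-05] [ 0.2 -0.3 -0. ]
```

View pics/s4.png

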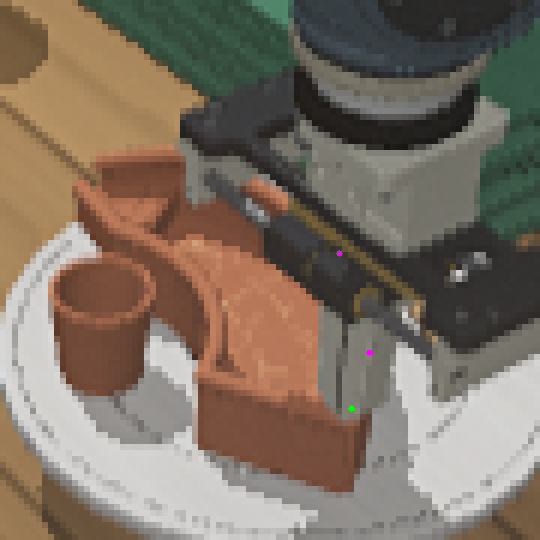

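The tip is right over the plain corner at (352,408), the force stayed near zero and the dish hasn't moved. Now I'll raise the hand.

Call:
move_arm --moves '[{"xyz":[0,0,-15],"yaw":0},{"xyz":[0,0,-40],"yaw":0},{"xyz":[0,0,-70],"yaw":0},{"xyz":[0,0,-100],"yaw":0},{"xyz":[0,0,-130],"yaw":0},{"xyz":[0,0,-160],"yaw":0},{"xyz":[0,0,-190],"yaw":0},{"xyz":[0,0,-215],"yaw":0},{"xyz":[0,0,-230],"yaw":0},{"xyz":[0,0,-230],"yaw":0},{"xyz":[0,0,-230],"yaw":0},{"xyz":[0,0,-230],"yaw":0}]'

```text
time: 12.7
tool_pos: [0.5219, -0.1804, 0.3234]
tcp_rot: [0.002, -3.14, -0.001]
ft_force: [-0.0, 0.2, -0.2]
width: 0.0001
grasp_force: 0.0
```

```bash
python3 -c "
from bench import manip
s=manip.sense();print(s['time'],s['tool_pos'],s['joint_velocities'].round(3));print(manip.sign_off())"
```

```text
12.7 [ 0.52192782 -0.18037957  0.32339847] [-0.004  0.008  0.008  0.     0.003 -0.001]
the job is handed in; nothing more can be done
None
```

I traced the whole outer rim from the pouring lip to the plain end, about 5 mm above the crest with no contact felt, raised the hand about 23 cm clear and handed the job in at 12.7 s; the real fingertips sit 30 mm short of the reported TCP (found by touching bare table at about 28 N), so I corrected the height for that.

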